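Close the back of the kiln controller

TASK

The kiln controller lies on its face with its back open. Take the back cover by its grip, hook its lip under the controller's ledge with the opposite edge still raised, then swing that edge down until the cover lies flat and fully home inside the rim, and let go. Leave the square lid with the round knob where it lies.

Things in the scene. Friction and masses are not known exactly. Their poses are not given: they have to be found in the camera images.
- housing: Kiln controller: open grey case 222 x 172 mm, fixed, open back upwards. Origin: centre of its underside on the bench; x along the 222 mm, z up; the ledge is at its -x end, towards the robot (yaw within 15 deg). The cover's seat, a flange round the opening, has its top at z = 40 mm. Inner wall faces: x = -105 and 105 mm (+x wall 60 mm high), y = -80 and 80 mm (rims 50 mm high).
- ledge (a point): Middle of the lower free edge of the controller's ledge: x = -70, y = 0, z = 60 mm of the housing. The ledge, 5 mm thick and as wide as the case, juts from the -x end wall, so that under it a slot 20 mm high (above the seat) and 35 mm deep opens towards +x. Axes as the housing's.
- cover: Loose back cover, 150 to 310 g, flat on the bench, grip up: grey plate 5 mm thick, 140 mm wide, x = -65 to 95 mm, with a narrower lip at its -x end, which points to the robot within 30 deg. Origin: underside, below the grip. Grip: solid black bar 14 mm (x) by 70 mm (y), z = 5 to 37 mm. Seated: origin 40 mm above the housing's within 10 mm sideways, axes alike.
- cover_lip (a point): Middle of the end of the cover's lip, on its underside: x = -95, y = 0, z = 0 mm of the cover. The lip is 5 mm thick, in one plane with the plate, 100 mm wide (y), from x = -65 to -95 mm.
- bin_lid: Not for the controller, to be left alone: a loose grey square lid 120 x 120 mm, 6 mm thick, with a round black knob in the middle (32 mm high over all) and no lip. Origin: centre of its underside.
Mind the look-alikes: they are no part of the job. Leave any blue or purple look-alike of the cover alone.

How it is judged:
On the way:
1. the cover's lip is under the ledge by 5 mm or more while its opposite edge is still raised (cover tilted by more than 3.5 degrees) (x of cover_lip in the frame of housing between -0.115 and -0.075 m and z of cover_lip in the frame of housing between 0.03 and 0.058 m and angle between cover's own z axis and vertical above 0.06 rad and y of cover_lip in the frame of housing between -0.03 and 0.03 m), for 0.1 s.
At the end, for the whole second after the job is handed in: The cover lies flat on its seat inside the rim (within 4 mm of the seat's height, tilted by less than 2.3 degrees, turned by less than 10 degrees, within 15 mm of centred), its lip under the ledge by 8 mm or more, at rest (x of cover_lip in the frame of housing below -0.078 m and x of cover in the frame of housing between -0.015 and 0.015 m and y of cover in the frame of housing between -0.015 and 0.015 m and z of cover in the frame of housing between 0.036 and 0.044 m and angle between cover's own z axis and vertical below 0.04 rad and angle between the x axis of cover and the x axis of housing, either way round below 0.175 rad and linear speed of cover below 0.02 m/s); the robot touches nothing.
It fails at once if the square lid is moved by more than 30 mm (distance of bin_lid from where it was at the start of the episode above 0.03 m).
It also fails if it takes over 42 s, if anything falls off the work surface, if the arm or the gripper's body presses on something with over 40 N, if the wrist force passes 120 N, or if a joint passes its speed limit or range.

ROBOT

A 6-joint arm with a two-finger parallel gripper is mounted at the origin on the work surface. World frame = base frame: x ahead of the robot, y to its left, z up, the work surface at z = 0. Lengths are in m, angles in rad, forces in N, time in s.
With the tool pointing down it reaches from about 0.275 to 0.725 m from the base axis. Payload 15.9 kg.
Tool frame: the origin (TCP) lies at the centre of the arm's flange, where the gripper is bolted on; the fingertips stand 173 mm ahead of it and the grasp point (between the pads) lies 155 mm ahead of it; x points along the fingers, z is the direction in which the jaws open and shut, and the axes are right-handed (so a half turn about x gives the same grasp; the last joint's range is limited). The gripper opens to 85 mm and grips with 20 to 120 N. Pads are 22 mm wide; open, the fingers measure 114 mm over their backs; the gripper's body (76 mm by 85 mm) begins 54 mm behind the grasp point. The pads swing forward as they close: fully open they stand 13 mm farther back than shut.
Start: joints at [1.214, 0.213, -0.034, 1.323, 0, 1.571], TCP at [0.175, 0.468, 0.405] pointing down, gripper open.
Joint ranges: [-2.98, 2.98], [-0.74, 1.72], [-1.14, 1.35], [-2.1, 2.04], [-1.57, 1.44], [-3.14, 3.14]. Speed limits (rad/s): [1.89, 1.89, 2.39, 2.57, 3.14, 3.14].

INTERFACE

Orientations are given as a unit quaternion [w, x, y, z].
In Python, from plant import manip, eyes gives the robot as it stands.
- The arm moves only by the shell command python3 -m handwheel 'ROWS' [FORCE]. ROWS is JSON, one flat list of numbers, 7 for each row, row after row: the shift along the tool's x, y, z in cm, then the turn, a rotation vector about the tool's x, y, z in degrees, then the finger opening in cm, from 0 to 8.54. In form: [x, y, z, wx, wy, wz, grip, x, y, z, wx, wy, wz, grip, ...]. A call has 1 to 20 rows; each row is the pose to reach, as a shift and turn from the pose commanded when the call began, along the tool's axes at that moment; what a row does not reach only later rows make up. A row lasts 1/10 s, in which the tool goes at most 50 mm and 8.59 degrees, less where a joint would pass 70% of its speed; a pose out of reach is approached as far as the arm can. A call with a gripper value outside its range is refused whole. The fingers move at their own pace and stop on an object; FORCE is the grip in N (left out, the last holds). Time passes only in rows, so rows that repeat a pose let the fingers close. It gives the time, the measured TCP pose, the force and the opening at its end, in the units of the state.
- manip.sense(): the state, without advancing time (a new reading comes with each control period).
- eyes.capture(name): name is "scene" or "top"; returns (picture, depth): 384x512x3 uint8, red, green, blue; 384x512 float32, m along the optical axis (not along the pixel's ray), 0 where there is no reading.
- eyes.camera_info(name): a dict with "mtx" (3x3 intrinsics, pixels), "k1" (the pictures are not rectified: a ray, as slopes to the right and down, at radius r is drawn at 1 + k1 r^2 times it, then the intrinsics apply), "rvec" (rotation vector, rad) and "tvec" (3), from world to camera coordinates, as OpenCV has them. Camera axes: x right, y down, z forward; pixel columns grow to the right and rows downward; lengths in m; the calibration is good to about 2 mm. A picture is of the moment at which its call begins. camera_info takes no time and is no camera call.
- manip.hand_in(): hands the job in, once; it reports no verdict.
The state is a dict: "time": time; "joints": joint angles; "qvel": joint speeds; "joint_torque": joint torques, N m; "tool_pos": TCP position; "tcp_rot": TCP orientation; "ft_force": force on the tool from outside, world axes, zero at the start; "ft_torque": the same for the moment, N m; "gripper_width": opening from 0.0 (shut) to 1.0 (fully open).
Only numpy, scipy, OpenCV 4.12 (cv2) and the standard library are available. Lean on these libraries where they do the work, as an engineer would, in place of code of your own. Each camera call takes 0.05 s, during which the arm holds its last target.

## Working session

There is one attempt and no reset: what is moved stays moved. The work goes in short steps, Python scripts to look and compute and a shell command to move; the robot and the scene stay as the last step left them, time stands still between calls to the robot, and variables do not carry over. Pictures are saved under pics/ and viewed, and the job is handed in when it is done.

```bash
ls; mkdir -p pics; python3 - <<'E'
from plant import manip, eyes
import cv2,numpy as np
s=manip.sense();print({k:np.round(v,3).tolist() for k,v in s.items()})
for n in("scene","top"):
    p,d=eyes.capture(n);cv2.imwrite(f"pics/{n}0.png",p[:,:,::-1]);np.savez(f"pics/{n}0.npz",p=p,d=d)
    print(n,eyes.camera_info(n))
E
```

```text
pics
{'time': 0.0, 'joints': [1.214, 0.213, -0.035, 1.323, 0.0, 1.571], 'qvel': [-0.002, 0.001, -0.001, 0.0, 0.001, -0.0], 'joint_torque': [-0.003, -68.617, 48.711, 0.018, -0.0, -0.0], 'tool_pos': [0.175, 0.468, 0.404], 'tcp_rot': [0.58, -0.404, 0.581, 0.403], 'ft_force': [-0.908, 0.324, -0.221], 'ft_torque': [-0.045, 0.005, 0.011], 'gripper_width': 1.001}
scene {'mtx': array([[416.12845546,   0.        , 255.24184524],
       [  0.        , 416.12845546, 190.55913057],
       [  0.        ,   0.        ,   1.        ]]), 'k1': -0.09653568450390204, 'rvec': array([ 2.31214047,  1.34641748, -0.3738881 ]), 'tvec': array([-0.19268832, -0.27915787,  1.29127422])}
top {'mtx': array([[491.83691647,   0.        , 258.38083022],
       [  0.        , 491.83691647, 182.9736465 ],
       [  0.        ,   0.        ,   1.        ]]), 'k1': -0.08767647652830053, 'rvec': array([ 2.11063226, -2.16943563,  0.13298978]), 'tvec': array([0.01605395, 0.37800923, 1.03143495])}
```

View pics/scene0.png

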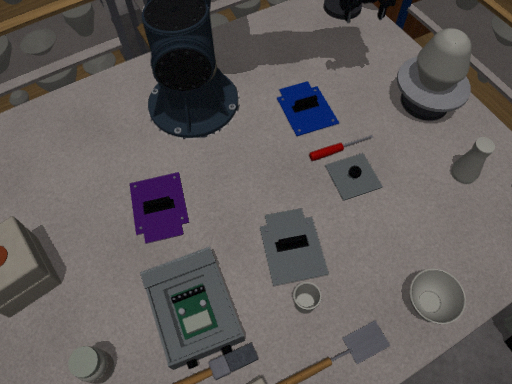

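View pics/top0.png

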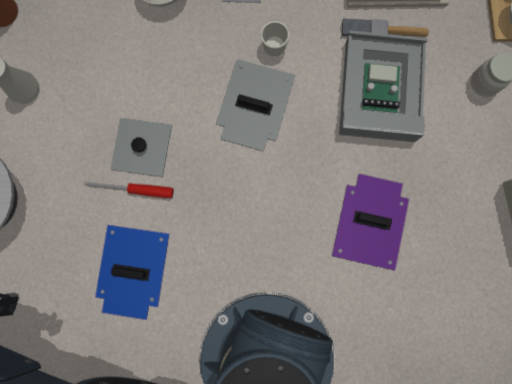

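The candidates in the top view are:
- grey plate with lip and black bar at (256,103)
- purple plate at (372,220)
- blue plate at (130,272)
- square lid with round knob at (140,147)

The grey plate at (256,103) fits the cover: grey, bar grip, lip towards the robot. The housing is at (383,88) with its ledge on the lower side. Next I'll confirm in an enlarged crop and measure.

```bash
cat > h.py <<'E'
import numpy as np,cv2
from plant import eyes
def cam(n):
    c=eyes.camera_info(n);R=cv2.Rodrigues(c['rvec'])[0];return c,R,np.array(c['tvec'])
def ray(n,uv):
    c,R,t=cam(n);K=c['mtx'];uv=np.atleast_2d(np.array(uv,float))
    xd=(uv-[K[0,2],K[1,2]])/[K[0,0],K[1,1]]
    x=xd.copy()
    for _ in range(30): x=xd/(1+c['k1']*(x**2).sum(1,keepdims=True))
    d=np.c_[x,np.ones(len(x))]@R   # z-depth 1
    return -R.T@t,d
def onplane(n,uv,z):
    o,d=ray(n,uv);return o+d*((z-o[2])/d[:,2])[:,None]
def cloud(n,D):
    h,w=D.shape;u,v=np.meshgrid(np.arange(w),np.arange(h))
    o,d=ray(n,np.c_[u.ravel(),v.ravel()]);P=o+d*D.ravel()[:,None]
    P[D.ravel()==0]=np.nan
    return P.reshape(h,w,3)
def proj(n,P):
    c,R,t=cam(n);q=np.atleast_2d(P)@R.T+t;x=q[:,:2]/q[:,2:]
    x=x*(1+c['k1']*(x**2).sum(1,keepdims=True));K=c['mtx']
    return x*[K[0,0],K[1,1]]+[K[0,2],K[1,2]]
E
python3 - <<'E'
import cv2,numpy as np
from h import *
f=np.load('pics/top0.npz');p,D=f['p'],f['d']
c=np.hstack([cv2.resize(p[50:160,205:305],None,fx=4,fy=4,interpolation=cv2.INTER_CUBIC),cv2.resize(p[10:150,325:437][:,:100],(400,560))[:440]])
cv2.imwrite('pics/crop0.png',c[:,:,::-1])
C=cloud('top',D)
hsv=cv2.cvtColor(p,cv2.COLOR_RGB2HSV)
print('bench z',np.nanmedian(C[150:230,200:300,2]), 'plate z',np.nanmedian(C[70:90,250:270,2]))
# bar mask
m=((p.max(2)<50)).astype(np.uint8);m[:85]=0;m[120:]=0;m[:,:225]=0;m[:,285:]=0
cs,_=cv2.findContours(m,0,1);k=max(cs,key=cv2.contourArea);r=cv2.minAreaRect(k);print(r)
# plate mask by colour vs bench: print samples
print(p[80,260],p[140,250],p[120,200],p[180,250])
ys,xs=np.where(m>0);pts=C[ys,xs];top=pts[pts[:,2]>0.03];print('bar top',len(top),top.mean(0),top.min(0),top.max(0))
b=cv2.minAreaRect((top[:,:2]*1000).astype(np.float32));print(b)
E
```

```text
bench z -0.00013279831853263424 plate z 0.004739662601356276
((253.55731201171875, 104.29370880126953), (34.52606201171875, 11.187515258789062), 15.5241117477417)
[121 125 124] [126 130 129] [156 149 143] [155 148 142]
bar top 198 [0.55725654 0.01212487 0.03608986] [ 0.54198593 -0.02227855  0.03002666] [0.57342628 0.04549662 0.04183903]
((557.5868530273438, 12.171049118041992), (69.48249053955078, 13.849442481994629), 72.90708923339844)
```

View pics/crop0.png

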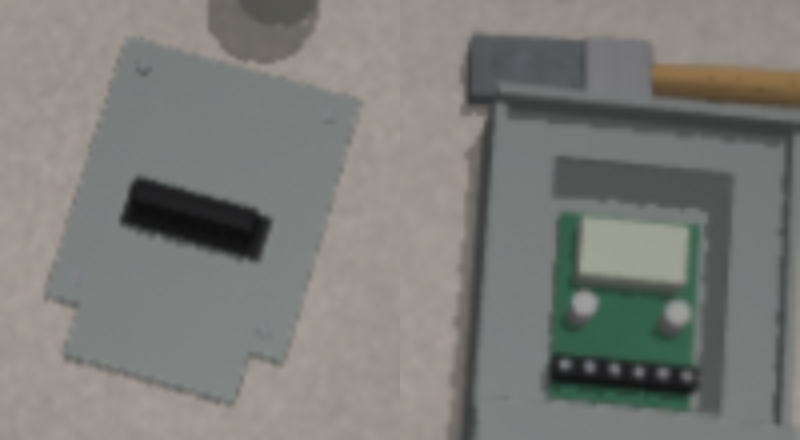

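The crop confirms it: a grey plate with a narrower lip at its lower-left end and a plain black bar in the middle, so this is the cover. The housing shows the ledge strip at the bottom and an empty seat. Next I'll fit the two poses.

```bash
python3 - <<'E'
import cv2,numpy as np
from h import *
f=np.load('pics/top0.npz');p,D=f['p'],f['d'];C=cloud('top',D)
sat=p[:,:,0].astype(int)-p[:,:,2]
m=((sat<4)).astype(np.uint8);w=np.zeros_like(m);w[58:152,212:300]=1;m&=w
m=cv2.morphologyEx(m,cv2.MORPH_OPEN,np.ones((3,3)))
cs,_=cv2.findContours(m,0,1);k=max(cs,key=cv2.contourArea);
h=np.concatenate([onplane('top',k[:,0,:],0.004)[:,:2]])*1000
r=cv2.minAreaRect(h.astype(np.float32));print('plate rect',r,cv2.contourArea(h.astype(np.float32)),'exp',140*160+100*30)
box=cv2.boxPoints(r);print(box)
# area centroid: expected x in cover frame
M=cv2.moments(h.astype(np.float32));print('centroid',M['m10']/M['m00'],M['m01']/M['m00'],'exp x', (22400*15+3000*-80)/25400)
# housing: points by height
Z=C[:,:,2];w=np.zeros(Z.shape,bool);w[5:160,320:450]=1
for lo,hi in((.035,.045),(.046,.054),(.056,.062),(.0625,.07)):
    q=w&(Z>lo)&(Z<hi);P=C[q];print(lo,hi,q.sum(),P.mean(0),cv2.minAreaRect((P[:,:2]*1000).astype(np.float32)))
q=w&(Z>.035)&(Z<.07)
n,l,st,ce=cv2.connectedComponentsWithStats(q.astype(np.uint8));i=1+np.argmax(st[1:,4]);P=C[l==i]
print(cv2.minAreaRect((P[:,:2]*1000).astype(np.float32)))
v=np.zeros((*Z.shape,3),np.uint8);v[...,1]=np.nan_to_num(np.clip(Z/.07,0,1)*255);v[m>0,0]=200
v=np.hstack([cv2.resize(v[0:165,205:445],None,fx=3,fy=3,interpolation=0)]);cv2.imwrite('pics/mask0.png',v)
E
```

```text
plate rect ((559.3589477539062, 12.357223510742188), (139.67276000976562, 189.91224670410156), 72.06543731689453) 24577.393320135743 exp 25400
[[447.5121   -24.845829]
 [628.1963   -83.32562 ]
 [671.2058    49.560276]
 [490.5216   108.04007 ]]
centroid 562.957055070096 11.188789510026464 exp x 3.779527559055118
0.035 0.045 2721 [ 0.61322743 -0.27880398  0.0402435 ] ((583.967529296875, -273.146484375), (171.60194396972656, 221.4405517578125), 82.8272933959961)
0.046 0.054 668 [ 0.6034499  -0.27717801  0.05003874] ((584.616943359375, -274.7236328125), (174.0529022216797, 222.95382690429688), 82.38758087158203)
0.056 0.062 369 [ 0.61689074 -0.27921811  0.05981045] ((585.5025634765625, -275.80743408203125), (171.52593994140625, 225.2991943359375), 82.67422485351562)
0.0625 0.07 1424 [ 0.49926388 -0.264083    0.06538492] ((584.8600463867188, -274.74261474609375), (171.55567932128906, 222.96871948242188), 82.8725357055664)
((585.4487915039062, -274.7554016113281), (174.2074432373047, 225.49440002441406), 82.58219909667969)
```

View pics/mask0.png

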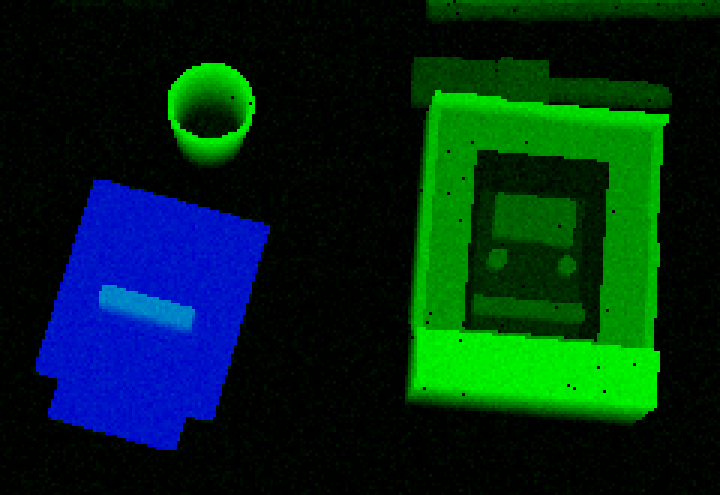

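Fitted poses:
- Cover: about (0.559, 0.012), yaw about -17.7°. The bar centre and the plate rectangle agree.
- Housing: (0.585, -0.275), yaw about -7.3°.

Next I'll work out the move to above the grip.

```bash
cat >> h.py <<'E'
from plant import manip
from scipy.spatial.transform import Rotation as Ro
def toolR(yaw,tilt=0,flip=False):
    # tilt (deg): +x edge raised
    c=Ro.from_euler('z',yaw,degrees=True)*Ro.from_euler('y',-tilt,degrees=True)
    s=-1 if flip else 1
    z=np.array([s,0,0.]);x=np.array([0,0,-1.]);y=np.cross(z,x)
    return c*Ro.from_matrix(np.c_[x,y,z])
def go(g,R,label=''):
    "g grasp point world; prints shift/turn from present measured pose"
    s=manip.sense();q=s['tcp_rot'];T=Ro.from_quat([q[1],q[2],q[3],q[0]])
    tcp=np.array(g)-0.155*R.as_matrix()[:,0]
    sh=T.inv().apply(tcp-s['tool_pos'])*100;w=(T.inv()*R).as_rotvec(degrees=True)
    print(label,'cm',np.round(sh,2),'deg',np.round(w,2),'tcp',np.round(tcp,3))
HO=np.array([.585,-.2748,0]);HY=-7.3
CO=np.array([.5585,.0122,0]);CY=-17.7
E
python3 - <<'E'
from h import *
for f in(0,1): go(CO+[0,0,.026+.08],toolR(CY,0,f),f'above flip{f}')
s=manip.sense();q=s['tcp_rot'];print(Ro.from_quat([q[1],q[2],q[3],q[0]]).as_matrix().round(3))
C=cloud('top',np.load('pics/top0.npz')['d']);print('bell',np.nanmax(C[160:240,0:20,2]),'beaker',np.nanmean(C[25:55,262:288],(0,1)),np.nanmax(C[25:55,262:288,2]))
E
```

```text
above flip0 cm [ 14.36 -51.91 -29.32] deg [ 8.726e+01 -4.000e-02  4.000e-02] tcp [0.558 0.012 0.261]
above flip1 cm [ 14.36 -51.91 -29.32] deg [-9.274e+01 -4.000e-02 -5.000e-02] tcp [0.558 0.012 0.261]
[[-0.    -0.937  0.349]
 [-0.001  0.349  0.937]
 [-1.    -0.    -0.001]]
bell 0.09800073748727112 beaker [ 0.70289748 -0.03916613  0.03094721] 0.0684947229231585
```

```bash
python3 -m handwheel '[14.4,-51.9,-29.3,87.3,0,0,5, 14.4,-51.9,-29.3,87.3,0,0,5, 14.4,-51.9,-29.3,87.3,0,0,5, 14.4,-51.9,-29.3,87.3,0,0,5, 14.4,-51.9,-29.3,87.3,0,0,5, 14.4,-51.9,-29.3,87.3,0,0,5, 14.4,-51.9,-29.3,87.3,0,0,5, 14.4,-51.9,-29.3,87.3,0,0,5, 14.4,-51.9,-29.3,87.3,0,0,5, 14.4,-51.9,-29.3,87.3,0,0,5, 14.4,-51.9,-29.3,87.3,0,0,5, 14.4,-51.9,-29.3,87.3,0,0,5, 14.4,-51.9,-29.3,87.3,0,0,5, 14.4,-51.9,-29.3,87.3,0,0,5, 14.4,-51.9,-29.3,87.3,0,0,5, 14.4,-51.9,-29.3,87.3,0,0,5, 14.4,-51.9,-29.3,87.3,0,0,5, 14.4,-51.9,-29.3,87.3,0,0,5, 14.4,-51.9,-29.3,87.3,0,0,5, 14.4,-51.9,-29.3,87.3,0,0,5]' 70
python3 - <<'E'
from h import *
s=manip.sense();print(np.round(s['joints'],3))
go(CO+[0,0,.026],toolR(CY),'grasp')
p,d=eyes.capture('scene');cv2.imwrite('pics/scene1.png',p[:,:,::-1])
E
```

```text
time: 2.1
tool_pos: [0.5585, 0.0129, 0.2608]
tcp_rot: [0.699, 0.109, 0.699, -0.109]
ft_force: [0.3, 0.3, 0.9]
gripper_width: 0.584
[ 0.023  0.399 -0.15   1.021  0.     1.903]
grasp cm [ 7.98 -0.07  0.02] deg [-0.02  0.01 -0.  ] tcp [0.558 0.012 0.181]
```

View pics/scene1.png

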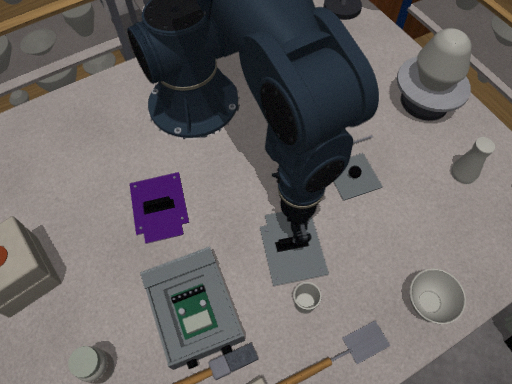

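The gripper stands over the bar at about scene (295,240), with the square lid at (355,175) clear. Now I'll descend slowly, close, then lift and check.

```bash
python3 -m handwheel '[3,0,0,0,0,0,5, 6,-0.05,0,0,0,0,5, 7.2,-0.07,0,0,0,0,5, 7.6,-0.07,0,0,0,0,5, 7.9,-0.07,0,0,0,0,5, 7.9,-0.07,0,0,0,0,5, 7.9,-0.07,0,0,0,0,0.5, 7.9,-0.07,0,0,0,0,0.5, 7.9,-0.07,0,0,0,0,0.5, 7.9,-0.07,0,0,0,0,0.5, 7.9,-0.07,0,0,0,0,0.5, 7.9,-0.07,0,0,0,0,0.5, 7.9,-0.07,0,0,0,0,0.5, 7.9,-0.07,0,0,0,0,0.5]' 80
python3 - <<'E'
from h import *
print(manip.sense()['ft_force'])
E
```

```text
time: 3.55
tool_pos: [0.5587, 0.012, 0.1825]
tcp_rot: [0.699, 0.109, 0.698, -0.109]
ft_force: [-1.3, -0.7, 7.4]
gripper_width: 0.15
[-1.26717852 -0.65649212  7.42046946]
```

```bash
python3 -m handwheel '[-0.5,0,0,0,0,0,0.5, -2,0,0,0,0,0,0.5, -4,0,0,0,0,0,0.5, -7,0,0,0,0,0,0.5, -10,0,0,0,0,0,0.5, -13,0,0,0,0,0,0.5, -13,0,0,0,0,0,0.5, -13,0,0,0,0,0,0.5]'
python3 - <<'E'
from h import *
print(manip.sense()['ft_torque'])
for n in('scene','top'):
    p,d=eyes.capture(n);cv2.imwrite(f'pics/{n}2.png',p[:,:,::-1]);np.savez(f'pics/{n}2.npz',p=p,d=d)
a=cv2.imread('pics/scene2.png')[100:330,130:370];b=cv2.imread('pics/top2.png')[0:230,170:450]
cv2.imwrite('pics/c2.png',cv2.resize(np.hstack([a,b]),None,fx=1.5,fy=1.5))
E
```

```text
time: 4.35
tool_pos: [0.5584, 0.012, 0.3121]
tcp_rot: [0.699, 0.109, 0.698, -0.109]
ft_force: [0.7, -1.0, -3.1]
gripper_width: 0.149
[ 1.76597494e-02 -4.28780569e-05 -2.90552366e-02]
```

View pics/c2.png

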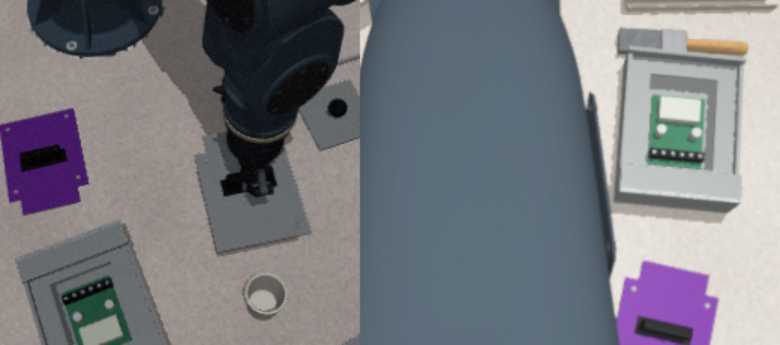

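The cover is held, with about 2–3 N of weight on the wrist. In the left half of the view it hangs level at about (250,190). Next move: above the housing, tilted 15°.

```bash
cat >> h.py <<'E'
def gocov(Lx,Lz,t,label='',Ly=0.,yaw=None):
    "lip point in housing frame (m), tilt deg"
    yaw=HY if yaw is None else yaw
    c=Ro.from_euler('z',yaw,degrees=True)*Ro.from_euler('y',-t,degrees=True)
    L=HO+Ro.from_euler('z',HY,degrees=True).apply([Lx,Ly,Lz])
    org=L+c.apply([.095,0,0]); g=org+c.apply([0,0,.1825-.155])
    go(g,toolR(yaw,t),label)
E
python3 - <<'E'
from h import *
gocov(-.05,.13,15,'pre')
E
```

```text
pre cm [ -2.01 -26.6   10.77] deg [-10.38 -15.04   1.39] tcp [ 0.58  -0.274  0.331]
```

```bash
python3 -m handwheel '[-1,-3,1.2,0,0,0,0.5, -2,-6.5,2.6,-2,-2,0.2,0.5, -2,-10,4,-4,-5,0.5,0.5, -2,-14,5.7,-6,-8,0.8,0.5, -2,-18,7.3,-8,-11,1,0.5, -2,-22,9,-10.4,-13,1.4,0.5, -2,-25,10.2,-10.4,-15,1.4,0.5, -2,-26.6,10.8,-10.4,-15,1.4,0.5, -2,-26.6,10.8,-10.4,-15,1.4,0.5, -2,-26.6,10.8,-10.4,-15,1.4,0.5]'
python3 - <<'E'
from h import *
gocov(-.05,.13,15,'resid')
for n in('scene','top'):
    p,d=eyes.capture(n);cv2.imwrite(f'pics/{n}3.png',p[:,:,::-1]);np.savez(f'pics/{n}3.npz',p=p,d=d)
a=cv2.imread('pics/scene3.png')[130:384,90:310];b=cv2.imread('pics/top3.png')[0:254,270:490]
cv2.imwrite('pics/c3.png',cv2.resize(np.hstack([a,b]),None,fx=1.8,fy=1.8))
E
```

```text
time: 5.45
tool_pos: [0.58, -0.2737, 0.3308]
tcp_rot: [0.791, 0.039, 0.608, -0.05]
ft_force: [0.3, -0.2, -1.7]
gripper_width: 0.148
resid cm [-0.02 -0.05 -0.04] deg [-0.01 -0.08 -0.08] tcp [ 0.58  -0.274  0.331]
```

View pics/c3.png

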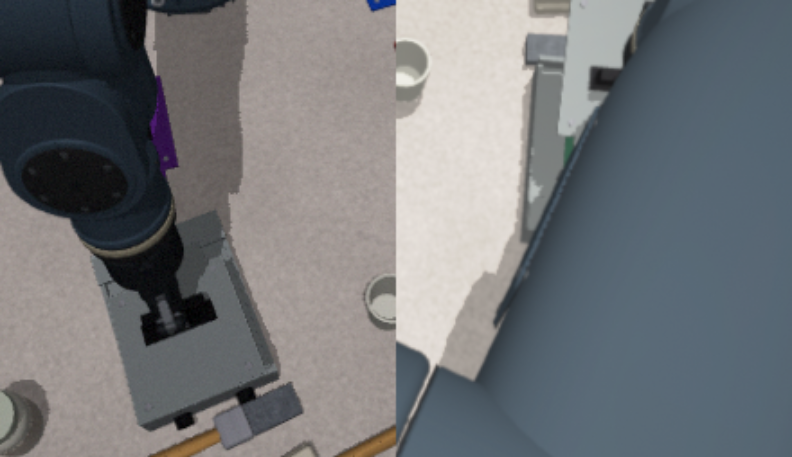

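The cover is held above the housing and overlaps it in this view. I'll check its held pose against depth: a plane fit plus the plate's visible edges in the cover frame.

```bash
cat >> h.py <<'E'
def held(D,n='scene'):
    "plate points in the assumed cover frame (from TCP)"
    s=manip.sense();q=s['tcp_rot'];T=Ro.from_quat([q[1],q[2],q[3],q[0]]).as_matrix()
    c=np.c_[T[:,2],T[:,1]*1,-T[:,0]]
    c[:,1]=np.cross(c[:,2],c[:,0])
    org=s['tool_pos']+.1825*T[:,0]
    P=cloud(n,D).reshape(-1,3);Q=(P-org)@c
    k=(abs(Q[:,0])<.12)&(abs(Q[:,1])<.1)&(abs(Q[:,2]-.005)<.012)
    hx=Ro.from_euler('z',-HY,degrees=True)
    o=hx.apply(org-HO);l=hx.apply(org+c@[-.095,0,0]-HO)
    print('origin in housing',o.round(4),'lip',l.round(4),'tilt',np.degrees(np.arccos(c[2,2])).round(2))
    return Q,k
E
python3 - <<'E'
from h import *
f=np.load('pics/scene3.npz');Q,k=held(f['d']);
q=Q[k&(abs(Q[:,1])<.06)&(Q[:,0]<.085)&(Q[:,0]>-.05)&~((abs(Q[:,0])<.03)&(abs(Q[:,1])<.05))]
A=np.c_[q[:,:2],np.ones(len(q))]
for _ in range(3):
    x=np.linalg.lstsq(A,q[:,2],rcond=None)[0];r=abs(A@x-q[:,2])<.003;A,q=A[r],q[r]
print('plane dz/dx,dz/dy deg',np.degrees(x[:2]),'z',x[2],len(q))
g=Q[k]
for a in np.arange(-.09,.1,.02):
    w=g[abs(g[:,0]-a)<.006]; print('x',a.round(3),len(w),'y',np.round(np.percentile(w[:,1],[1,99]),4) if len(w)>5 else '')
for a in np.arange(-.06,.07,.02):
    w=g[abs(g[:,1]-a)<.006]; print('y',a.round(3),'x',np.round(np.percentile(w[:,0],[1,99]),4))
E
```

```text
origin in housing [0.0423 0.0014 0.155 ] lip [-0.0495  0.0013  0.1305] tilt 14.98
plane dz/dx,dz/dy deg [-0.15052351  0.11475823] z 0.003449710315154848 2245
x -0.09 38 y [0.0299 0.0488]
x -0.07 86 y [-0.062   0.0581]
x -0.05 232 y [-0.0695  0.0685]
x -0.03 233 y [-0.0692  0.0683]
x -0.01 180 y [-0.0697  0.0692]
x 0.01 408 y [-0.0694  0.0682]
x 0.03 411 y [-0.0696  0.0679]
x 0.05 424 y [-0.0678  0.0677]
x 0.07 438 y [-0.0684  0.0675]
x 0.09 460 y [-0.0682  0.0681]
y -0.06 x [-0.0632  0.0936]
y -0.04 x [-0.0614  0.0942]
y -0.02 x [0.0079 0.0945]
y 0.0 x [0.0123 0.0939]
y 0.02 x [-0.0716  0.0943]
y 0.04 x [-0.0917  0.0933]
y 0.06 x [-0.0634  0.0936]
```

The held pose agrees with the plan within about 1.5 mm. Next I'll compute the waypoints: down in front of the slot at 12° tilt, in under the ledge, then swing down.

```bash
python3 - <<'E'
from h import *
o=-.001
gocov(-.052,.075,12,'down1',o);gocov(-.052,.044,12,'down2',o);gocov(-.075,.044,12,'in',o);gocov(-.094,.044,12,'in2',o)
E
```

```text
down1 cm [ 5.81 -0.22 -0.74] deg [ 0.07  2.98 -0.08] tcp [ 0.588 -0.276  0.273]
down2 cm [ 8.8  -0.23 -1.54] deg [ 0.07  2.98 -0.08] tcp [ 0.588 -0.276  0.242]
in cm [ 8.21 -0.22 -3.77] deg [ 0.07  2.98 -0.08] tcp [ 0.565 -0.273  0.242]
in2 cm [ 7.72 -0.22 -5.6 ] deg [ 0.07  2.98 -0.08] tcp [ 0.546 -0.271  0.242]
```

```bash
python3 -m handwheel '[2,0,-0.3,0,1,0,0.5, 4,-0.1,-0.5,0,2,0,0.5, 5.8,-0.2,-0.75,0,3,0,0.5, 7,-0.2,-1.05,0,3,0,0.5, 8,-0.2,-1.3,0,3,0,0.5, 8.8,-0.2,-1.55,0,3,0,0.5, 8.8,-0.2,-1.55,0,3,0,0.5, 8.8,-0.2,-1.55,0,3,0,0.5]'
python3 - <<'E'
from h import *
p,d=eyes.capture('scene');cv2.imwrite('pics/s4.png',cv2.resize(p[180:384,110:290,::-1],None,fx=2.8,fy=2.8));held(d)
o=-.001
gocov(-.075,.044,12,'in',o);gocov(-.094,.044,12,'in2',o)
E
```

```text
time: 6.35
tool_pos: [0.5878, -0.2773, 0.2431]
tcp_rot: [0.776, 0.04, 0.628, -0.049]
ft_force: [-1.1, -0.0, -1.5]
gripper_width: 0.15
origin in housing [ 0.0415 -0.0021  0.065 ] lip [-0.0514 -0.0021  0.0451] tilt 12.11
in cm [-0.37  0.12 -2.3 ] deg [ 0.01  0.11 -0.01] tcp [ 0.565 -0.273  0.242]
in2 cm [-0.77  0.12 -4.15] deg [ 0.01  0.11 -0.01] tcp [ 0.546 -0.271  0.242]
```

View pics/s4.png

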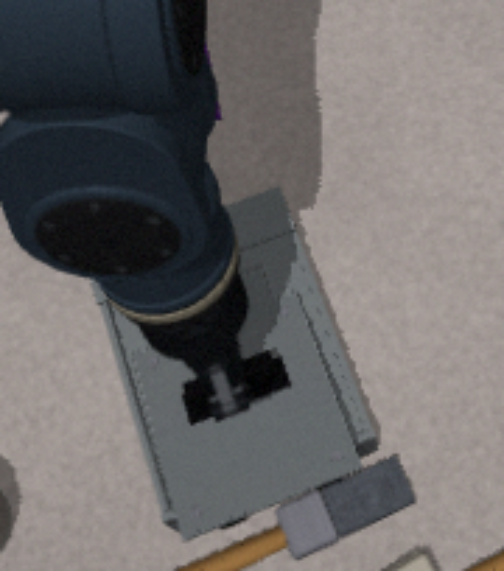

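The cover sits between the side rims, with its raised edge over the far wall at about (260,510) and no contact force. Sliding in now.

```bash
python3 -m handwheel '[-0.15,0.1,-0.8,0,0,0,0.5, -0.3,0.1,-1.6,0,0,0,0.5, -0.4,0.1,-2.3,0,0,0,0.5, -0.55,0.1,-3,0,0,0,0.5, -0.7,0.1,-3.7,0,0,0,0.5, -0.75,0.1,-4.15,0,0,0,0.5, -0.75,0.1,-4.15,0,0,0,0.5, -0.75,0.1,-4.15,0,0,0,0.5]'
python3 - <<'E'
from h import *
p,d=eyes.capture('scene');cv2.imwrite('pics/s5.png',cv2.resize(p[180:384,110:290,::-1],None,fx=2.8,fy=2.8));held(d)
for t,z in((9,.0435),(6,.043),(3,.0425),(0,.042),(0,.0405),(0,.0395)): gocov(-.095,z,t,f't{t} z{z}',-.001)
E
```

```text
time: 7.2
tool_pos: [0.5461, -0.2709, 0.2415]
tcp_rot: [0.776, 0.04, 0.628, -0.049]
ft_force: [0.3, -0.8, -2.2]
gripper_width: 0.155
origin in housing [-0.0008 -0.001   0.063 ] lip [-0.0937 -0.001   0.0431] tilt 12.06
t9 z0.0435 cm [0.47 0.01 0.84] deg [ 0.02  3.06 -0.03] tcp [ 0.555 -0.272  0.239]
t6 z0.043 cm [1.09 0.01 1.74] deg [ 0.02  6.06 -0.03] tcp [ 0.565 -0.273  0.234]
t3 z0.0425 cm [1.76 0.01 2.61] deg [ 0.02  9.06 -0.03] tcp [ 0.575 -0.275  0.23 ]
t0 z0.042 cm [2.47 0.01 3.45] deg [ 0.02 12.06 -0.03] tcp [ 0.585 -0.276  0.225]
t0 z0.0405 cm [2.62 0.01 3.42] deg [ 0.02 12.06 -0.03] tcp [ 0.585 -0.276  0.223]
t0 z0.0395 cm [2.72 0.01 3.4 ] deg [ 0.02 12.06 -0.03] tcp [ 0.585 -0.276  0.222]
```

View pics/s5.png

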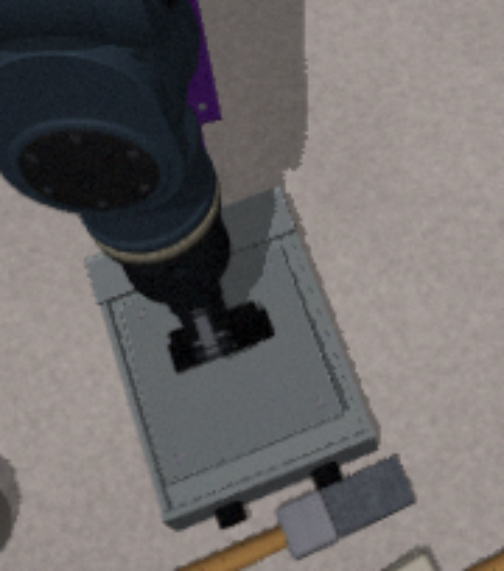

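The lip is in the slot. The plate edge meets the ledge line at about (200,265), and the far edge at (260,445) is raised inside the far wall. Contact force is about zero. Swinging down.

```bash
python3 -m handwheel '[0.25,0,0.42,0,1.5,0,0.5, 0.47,0,0.84,0,3.06,0,0.5, 0.78,0,1.3,0,4.5,0,0.5, 1.09,0,1.74,0,6.06,0,0.5, 1.42,0,2.2,0,7.5,0,0.5, 1.76,0,2.61,0,9.06,0,0.5, 2.1,0,3.05,0,10.5,0,0.5, 2.47,0,3.45,0,12.06,0,0.5, 2.55,0,3.43,0,12.06,0,0.5, 2.6,0,3.42,0,12.06,0,0.5, 2.6,0,3.42,0,12.06,0,0.5]'
python3 - <<'E'
from h import *
p,d=eyes.capture('scene');cv2.imwrite('pics/s6.png',cv2.resize(p[180:384,110:290,::-1],None,fx=2.8,fy=2.8));held(d)
E
```

```text
time: 8.35
tool_pos: [0.5845, -0.2757, 0.2231]
tcp_rot: [0.706, 0.045, 0.706, -0.045]
ft_force: [0.0, -0.7, -0.9]
gripper_width: 0.148
origin in housing [-0.0003 -0.001   0.0408] lip [-0.0953 -0.001   0.0407] tilt 0.03
```

View pics/s6.png

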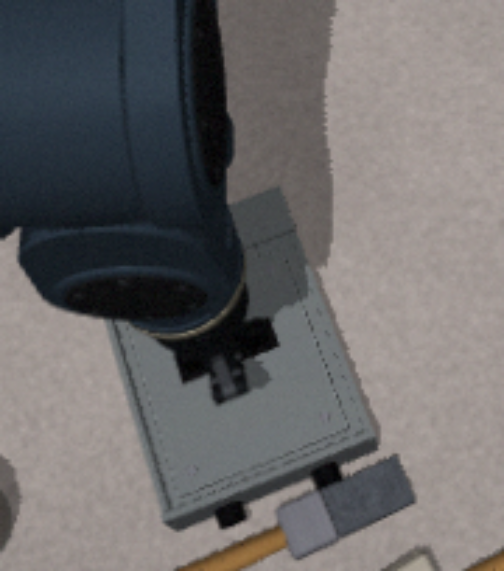

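The cover lies flat inside the rim with no force built up. I'll settle it 1 mm further, open gently and back off.

```bash
python3 -m handwheel '[0.05,0,0,0,0,0,0.5, 0.1,0,0,0,0,0,0.5, 0.1,0,0,0,0,0,0.5, 0.1,0,0,0,0,0,0.5]'
python3 -m handwheel '[0,0,0,0,0,0,2.5, 0,0,0,0,0,0,4, 0,0,0,0,0,0,4, 0,0,0,0,0,0,4, 0,0,0,0,0,0,4, 0,0,0,0,0,0,4]'
python3 -m handwheel '[-0.5,0,0,0,0,0,4, -1.5,0,0,0,0,0,4, -3,0,0,0,0,0,4, -6,0,0,0,0,0,4, -10,0,0,0,0,0,4, -14,0,0,0,0,0,4, -14,0,5,0,0,0,4, -14,0,0,0,0,0,4]'
```

```text
time: 8.8
tool_pos: [0.5846, -0.2758, 0.2225]
tcp_rot: [0.706, 0.045, 0.706, -0.045]
ft_force: [-3.3, 1.5, 6.0]
gripper_width: 0.152
time: 9.4
tool_pos: [0.5846, -0.2758, 0.2221]
tcp_rot: [0.706, 0.045, 0.706, -0.045]
ft_force: [-0.6, -0.4, -0.3]
gripper_width: 0.471
time: 10.2
tool_pos: [0.6016, -0.2818, 0.3566]
tcp_rot: [0.709, 0.043, 0.703, -0.045]
ft_force: [-1.7, 0.8, -0.5]
gripper_width: 0.467
```

Contact was confirmed at 6 N before release. Now I'll move the arm aside so the top camera sees the result.

```bash
python3 -m handwheel '[-3,5,-3,0,0,0,4, -5,10,-6,0,0,0,4, -5,15,-9,0,0,0,4, -5,20,-12,0,0,0,4, -5,25,-15,0,0,0,4, -5,30,-15,0,0,0,4, -5,35,-15,0,0,0,4, -5,35,-15,0,0,0,4, -5,35,-15,0,0,0,4, -5,35,-15,0,0,0,4]'
python3 - <<'E'
from h import *
for n in('scene','top'):
    p,d=eyes.capture(n);cv2.imwrite(f'pics/{n}7.png',p[:,:,::-1]);np.savez(f'pics/{n}7.npz',p=p,d=d)
a=cv2.imread('pics/scene7.png')[200:384,110:290];b=cv2.imread('pics/top7.png')[10:194,300:480]
cv2.imwrite('pics/c7.png',cv2.resize(np.hstack([a,b]),None,fx=2.2,fy=2.2))
for n in('scene','top'):
    d=np.load(f'pics/{n}7.npz')['d'];P=cloud(n,d).reshape(-1,3);H=Ro.from_euler('z',-HY,degrees=True).apply(P-HO)
    k=(H[:,0]>-.06)&(H[:,0]<.09)&(abs(H[:,1])<.065)&(H[:,2]>.03)&(H[:,2]<.055);q=H[k]
    A=np.c_[q[:,:2],np.ones(len(q))]
    for _ in range(3):
        x=np.linalg.lstsq(A,q[:,2],rcond=None)[0];r=abs(A@x-q[:,2])<.003;A,q=A[r],q[r]
    print(n,len(q),'plate top tilt deg',np.degrees(x[:2]).round(2),'z',x[2].round(4))
    t=(abs(H[:,0])<.03)&(abs(H[:,1])<.05)&(H[:,2]>.072)&(H[:,2]<.085);b=cv2.minAreaRect((H[t][:,:2]*1000).astype(np.float32));print(' bar',b,t.sum())
E
```

```text
time: 11.2
tool_pos: [0.48, 0.0912, 0.413]
tcp_rot: [0.706, 0.044, 0.706, -0.044]
ft_force: [0.1, -0.3, 1.1]
gripper_width: 0.464
scene 3226 plate top tilt deg [-0.14 -0.04] z 0.044
 bar ((-0.14278650283813477, -0.4304962158203125), (15.341182708740234, 68.42243957519531), 2.0686047077178955) 207
top 3077 plate top tilt deg [-0.03  0.1 ] z 0.0454
 bar ((0.03814268112182617, 0.3350563049316406), (68.50041961669922, 15.760688781738281), 89.69532775878906) 208
```

View pics/c7.png

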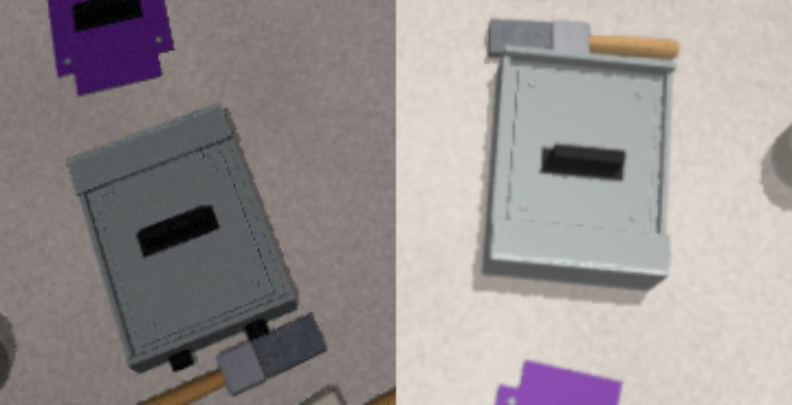

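View pics/top7.png

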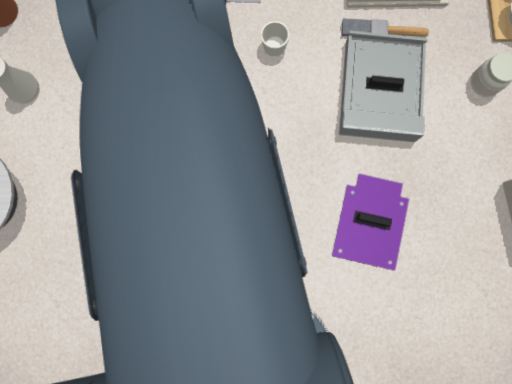

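Both views show the cover lying flat inside the rim, with its bar at top (385,84) and the plate running under the ledge. It is centred within 0.5 mm and tilted less than 0.2°, with its top at 44–45 mm. Nothing touches the arm, so I'm handing in.

```bash
python3 -c "
from plant import manip
print(manip.hand_in())"
```

```text
the job is handed in; nothing more can be done
None
```

The cover is seated flat in the controller with its lip under the ledge, and I handed the job in at about 11.3 s of the 42 s allowed. `hand_in` gives no verdict, so the result rests on my own checks.

**What I did:** I gripped the grey cover by its bar and slid the lip about 24 mm under the ledge at roughly 12° tilt. I then swung the far edge down, pressed to about 6 N of contact, released, and moved the arm clear.

**Last checks:**
- **Position:** the grip bar is within 0.5 mm of the housing's centre in both cameras.
- **Tilt:** the plate is tilted less than 0.2°.
- **Height:** the plate's top is at 44.0 mm in one camera and 45.4 mm in the other, against 45 mm nominal. The difference is within the calibration error.
- **Yaw:** the top view shows 0.3° and the scene view about 2°, both well inside the 10° limit.
- **Lip depth:** the hooked lip is hidden under the ledge, so I worked out its position (x about -95 mm) from the arm's pose and the seated bar, not from seeing it.
- **Square lid:** I never approached it. The arm hid it from the top camera at the end, so I did not re-measure where it lies.

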